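Zero the brownie portioner: wind the fence home, then hold the key switch turned

TASK

Zero the brownie portioner: wind its handwheel clockwise (seen from above) until the blue fence touches the red end stop. Then take the red key from the wooden stand, push it fully into the yellow key switch (wiggle it past the sticky pins if it binds), turn it a quarter turn clockwise and finish while still gripping the key and holding it turned against its return spring, with the fence still at the stop. Leave the blue key, the mug, the jar and the timer where they are.

Things in the scene. Friction and masses are not known exactly. Their poses are not given: they have to be found in the camera images.
- portioner: White machine fixed to the table. Origin on the table under the handwheel's axis. Gear housing 150 x 150 mm, 70 mm high, centred there; a bed 170 mm wide, 44 mm high runs from it to y = +345 mm of its frame, with a red end stop (top 100 mm) across its far end. Position and yaw vary.
- wheel (a joint): Black flat handwheel, 140 mm diameter, vertical axis through the portioner's origin, rim top 86 mm above the table. Rad, grows clockwise seen from above; 0 = fence fully back, 9.0 = hard stop, fence on the end stop. Friction 0.1 N m; stays where it is left. At value 0 the crank handle lies on the portioner's -x side.
- crank_grip (a point): Middle of the red crank handle: upright, round, 20 mm diameter, on the wheel 52 mm from its axis, from 86.5 to 140.5 mm above the table; this point is on its axis at 116.5 mm. It revolves freely on its pin, so it can be gripped from above and carried round in a circle without turning the gripper.
- fence (a joint): Blue upright fence plate (150 mm wide, top 109 mm above the table) on the bed, driven by the wheel: 4.5 mm per rad of wheel. Value in m, 0 = back, 0.0405 = touching the red end stop.
- keyswitch: Yellow-topped grey switch box, 90 x 90 mm, top at 90 mm, fixed to the table, with a square steel lock face (44 mm) on top. Origin at the centre of its underside. The white dot (+y side) marks the key's rest direction, the green dot (+x side) the turned direction. Position and yaw vary.
- keyway (a point): Centre of the keyway's mouth, on the plug's axis, level with the top of the lock face, 99 mm above the table. The mouth is a funnel 28 mm (box's y) x 16.6 mm (x) narrowing within 5 mm to a fixed slot 18 x 6.6 mm, long side along the box's y, 4 mm thick; below it the turning plug has a slot of the same size.
- plug (a joint): Lock plug, rad, grows clockwise from above, 0 = rest, range 0 to 1.75; a spring (0.03 N m at rest, 0.10 at a quarter) returns it. Turns only with the key fully in; the key leads it by up to 0.21 rad of play. Two sticky sprung pins 15.5 mm below the mouth resist the last 13 mm of the push with a few N (allow 20 N).
- red_key: Loose key, red bow, 45 g, upright in a stand slot. Origin: centre of the underside of its round shoulder (30 mm diameter). Bow: 10 mm thick (key's x), 28 mm wide (y), from 3 to 43 mm above it; grip across the 10 mm. Blade: 5.6 mm round shank to -11 mm, then flat bit 15 mm (y) x 4.4 mm, tapering from -20 to its tip at -30 mm. Same after a half turn. Fully in = shoulder on the lock face.
- blue_key: The same key with a blue bow, for another machine, in the other slot. Must stay put.
- keystand: Wooden block fixed to the table, 70 x 120 mm, 40 mm high, origin at the centre of its underside; two slots 30 mm either side of the centre along its y axis, the keys' shoulders rest on its top. Which key is where varies.
- cup: White mug, 80 mm diameter, 90 mm high, beyond the key stand; origin at the centre of its underside.
- cocoa_jar: Amber glass jar with white cap, 68 mm diameter, 120 mm high, beyond the key switch; origin at the centre of its underside.
- timer: White kitchen timer lying flat, 50 x 60 x 20 mm, in front between portioner and switch; origin at the centre of its underside.

How it is judged:
By the outcome, as a careful person would: the job done as asked, in the order asked, and still so for the second after the job is handed in, while the arm keeps its last pose, push and grip.
It also fails if it takes over 64 s, if anything falls off the work surface, if the arm or the gripper's body presses on something with over 40 N, if the wrist force passes 120 N, or if a joint passes its speed limit or range.

ROBOT

A 6-joint arm with a two-finger parallel gripper is mounted at the origin on the work surface. World frame = base frame: x ahead of the robot, y to its left, z up, the work surface at z = 0. Lengths are in m, angles in degrees, forces in N, time in s.
With the tool pointing down it reaches from about 0.35 to 0.975 m from the base axis. Payload 4.9 kg.
Tool frame: the origin (TCP) lies midway between the tips of the shut fingers; the grasp point (between the pads) lies 19 mm behind it; y points along the fingers, z is the direction in which the jaws open and shut, and the axes are right-handed (so a half turn about y gives the same grasp; the last joint's range is limited). The gripper opens to 85 mm and grips with 20 to 120 N. Pads are 22 mm wide; open, the fingers measure 114 mm over their backs; the gripper's body (76 mm by 85 mm) begins 54 mm behind the grasp point. The pads swing forward as they close: fully open they stand 13 mm farther back than shut.
Start: joints at [67.208, 3.019, 92.412, -0, 84.569, -6.818], TCP at [0.172, 0.601, 0.231] pointing down, gripper open.
Joint ranges: [-172.51, 172.51], [-57.92, 126.97], [3.15, 148.05], [-58.71, 238.71], [5.1, 150.11], [-179.66, 179.66]. Speed limits (degrees/s): [147.25, 147.25, 180, 180, 180, 180].

INTERFACE

Orientations are given as a 3x3 rotation matrix whose columns are the frame's x, y, z axes.
In Python, from rig import monitor, optics, finish_job gives the robot as it stands. The module is installed in compiled form; this text tells all that it offers.
- The arm moves only by the tool send_rows, never from a script. Its argument "steps" is a list of rows, each a list of 2 entries, a list of its own where there are three numbers: the shift along the tool's x, y, z in m, then the turn, a rotation vector about the tool's x, y, z in degrees. A call has 1 to 5 rows; each row is the pose to reach, as a shift and turn from the pose measured when the call began, along the tool's axes at that moment; what a row does not reach only later rows make up. A row lasts 1/10 s, in which the tool goes at most 50 mm and 8.59 degrees, less where a joint would pass 70% of its speed; a pose out of reach is approached as far as the arm can. A call with a gripper value outside its range is refused whole. "hand" is the closure, from 0 (fully open) to 1 (shut), set as the call begins (left out, the last holds). The fingers move at their own pace and stop on an object; "newtons" is the grip in N (left out, the last holds). Time passes only in rows, so rows that repeat a pose let the fingers close. It gives the time, the measured TCP pose, the force and the opening at its end, in the units of the state.
- monitor.sense(): the state, without advancing time (a new reading comes with each control period).
- optics.camera(name): name is "scene" or "side" or "wrist"; returns the picture (420x560x3 uint8, red, green, blue); there is no depth.
- optics.calibration(name): a dict with "intrinsics" (3x3 intrinsics, pixels), "k1" (the pictures are not rectified: a ray, as slopes to the right and down, at radius r is drawn at 1 + k1 r^2 times it, then the intrinsics apply), "cam_to_world" (4x4, takes a point from camera to world coordinates). Camera axes: x right, y down, z forward; pixel columns grow to the right and rows downward; lengths in m; the calibration is good to about 2 mm. A picture is of the moment at which its call begins: read the wrist's pose just before it. calibration takes no time and is no camera call; for the wrist camera it gives the pose at the moment of the call.
- finish_job(): hands the job in, once; it reports no verdict.
The state is a dict: "time": time; "joints": joint angles; "joint_velocities": joint speeds; "joint_efforts": joint torques, N m; "position": TCP position; "orientation": TCP orientation; "contact_force": force on the tool from outside, world axes, zero at the start; "wrist_torque": the same for the moment, N m; "grip_width": finger opening in m.
Only numpy, scipy, OpenCV 4.12 (cv2) and the standard library are available. Lean on these libraries where they do the work, as an engineer would, in place of code of your own. Each camera call takes 0.05 s, during which the arm holds its last target.

## Working session

There is one attempt and no reset: what is moved stays moved. The work goes in short steps, Python scripts to look and compute and a tool call to move; the robot and the scene stay as the last step left them, time stands still between calls to the robot, and variables do not carry over. Pictures are saved under pics/ and viewed, and the job is handed in when it is done.

Besides the shell and the picture viewer there is one more tool, called after "Call:" in YAML: its name, and indented under it one key for each argument. send_rows: Moves the arm, as the interface text tells. Its arguments: {"type":"object","properties":{"steps":{"type":"array","items":{"type":"array"}},"hand":{"type":"number"},"newtons":{"type":"number"}},"required":["steps"]}

```bash
mkdir -p pics; python3 - <<'E'
from rig import monitor, optics
import cv2, numpy as np
s=monitor.sense();print({k:np.round(v,4).tolist() for k,v in s.items()})
for n in ["scene","side","wrist"]:
    c=optics.calibration(n);print(n,np.round(c["intrinsics"],1).tolist(),c["k1"],np.round(c["cam_to_world"],3).tolist())
    im=optics.camera(n);cv2.imwrite(f"pics/{n}0.png",im[:,:,::-1])
E
```

```text
{'time': 0.0, 'joints': [67.2087, 3.0565, 92.4918, -0.0011, 84.5695, -6.8177], 'joint_velocities': [-0.002, -0.066, 0.0213, -0.1267, -0.0136, -0.0378], 'joint_efforts': [0.0002, -39.3682, -37.0176, -0.0001, 0.0069, 0.0], 'position': [0.1718, 0.6003, 0.2301], 'orientation': [[0.9614, -0.0008, 0.2752], [-0.2752, -0.0019, 0.9614], [-0.0002, -1.0, -0.002]], 'contact_force': [0.3695, -0.6328, 0.7172], 'wrist_torque': [-0.0108, 0.0624, -0.0014], 'grip_width': 0.0856}
scene [[437.1, 0.0, 282.5], [0.0, 437.1, 213.4], [0.0, 0.0, 1.0]] 0.007417147322293165 [[-0.191, 0.648, -0.738, 1.537], [0.982, 0.129, -0.141, 0.226], [0.004, -0.751, -0.66, 0.967], [0.0, 0.0, 0.0, 1.0]]
side [[480.6, 0.0, 276.7], [0.0, 480.6, 206.7], [0.0, 0.0, 1.0]] -0.0826692437646947 [[0.942, -0.198, 0.27, 0.262], [-0.335, -0.575, 0.746, -0.836], [0.007, -0.794, -0.608, 0.831], [0.0, 0.0, 0.0, 1.0]]
wrist [[343.4, 0.0, 278.8], [0.0, 343.4, 212.1], [0.0, 0.0, 1.0]] -0.07245056971540335 [[0.274, 0.912, 0.306, 0.093], [0.962, -0.259, -0.089, 0.624], [-0.002, 0.318, -0.948, 0.372], [0.0, 0.0, 0.0, 1.0]]
```

View pics/scene0.png

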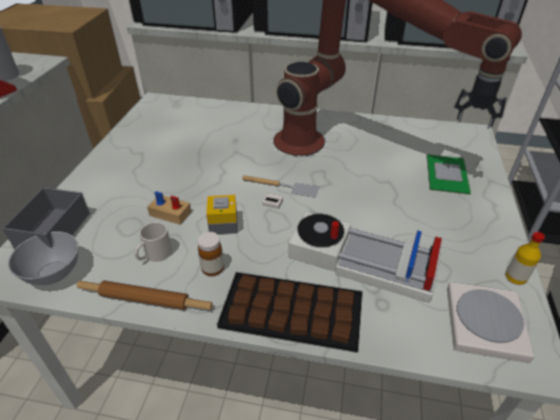

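View pics/side0.png

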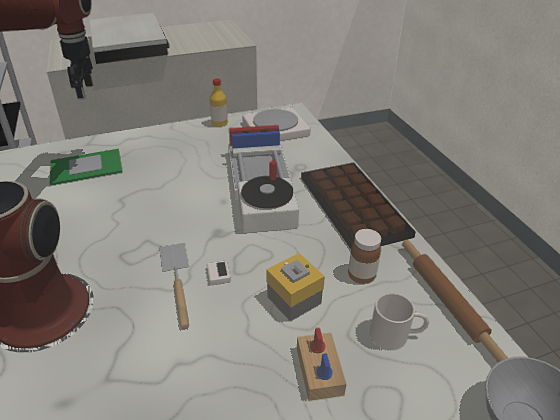

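View pics/wrist0.png

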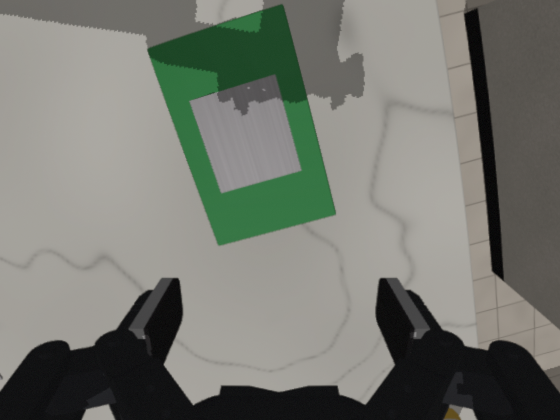

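```bash
cat > h.py <<'E'
import numpy as np, cv2
from rig import monitor, optics
def ray(c,px):
    K=np.array(c["intrinsics"]);k=c["k1"];T=np.array(c["cam_to_world"])
    d=np.linalg.inv(K)@np.array([px[0],px[1],1.]);q=d[:2].copy();u=q.copy()
    for _ in range(30): u=q/(1+k*(u@u))
    v=T[:3,:3]@np.array([u[0],u[1],1]);return T[:3,3],v
def onz(c,px,z):
    o,v=ray(c,px);return o+v*(z-o[2])/v[2]
def proj(c,p):
    T=np.array(c["cam_to_world"]);q=T[:3,:3].T@(np.array(p)-T[:3,3]);u=q[:2]/q[2]
    u=u*(1+c["k1"]*(u@u));K=np.array(c["intrinsics"]);return K[:2,:2]@u+K[:2,2]
def tri(cs,pxs):
    A=np.zeros((3,3));b=np.zeros(3)
    for c,p in zip(cs,pxs):
        o,v=ray(c,p);v=v/np.linalg.norm(v);M=np.eye(3)-np.outer(v,v);A+=M;b+=M@o
    return np.linalg.solve(A,b)
def crop(im,x0,y0,w,h,f,name):
    cv2.imwrite(name,cv2.resize(im[y0:y0+h,x0:x0+w],None,fx=f,fy=f,interpolation=cv2.INTER_CUBIC))
E
python3 - <<'E'
from h import *
a=cv2.imread("pics/scene0.png");b=cv2.imread("pics/side0.png")
crop(a,280,200,170,100,4.5,"pics/c1.png");crop(a,140,180,110,80,7,"pics/c2.png")
crop(b,220,115,90,120,5,"pics/c3.png");crop(b,250,240,110,160,3.7,"pics/c4.png")
E
```

```text
(no output)
```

View pics/c1.png

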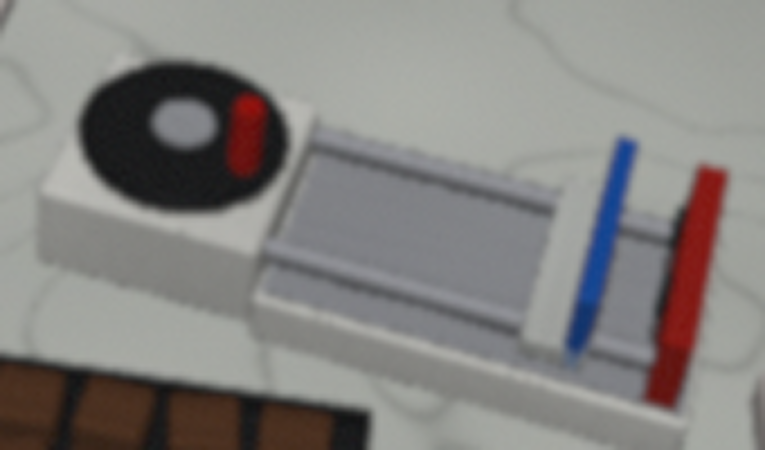

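View pics/c2.png

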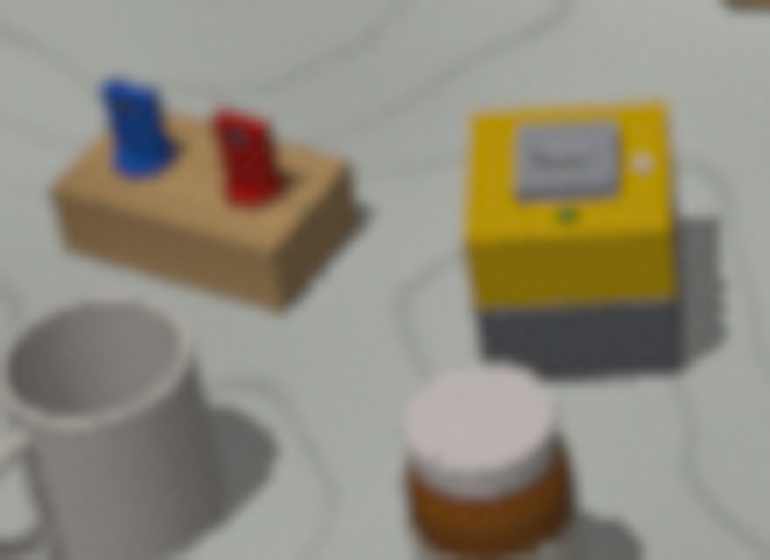

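View pics/c3.png

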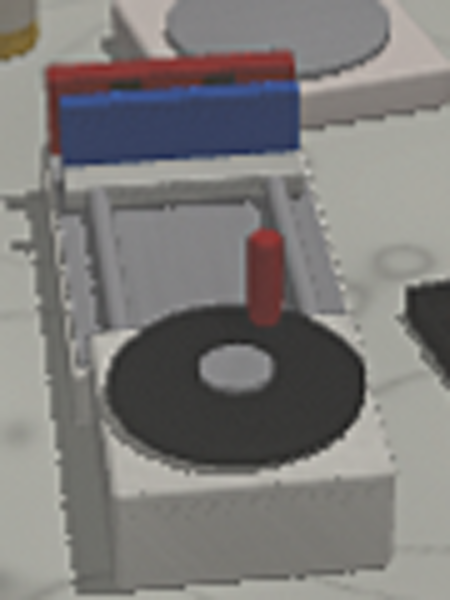

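View pics/c4.png

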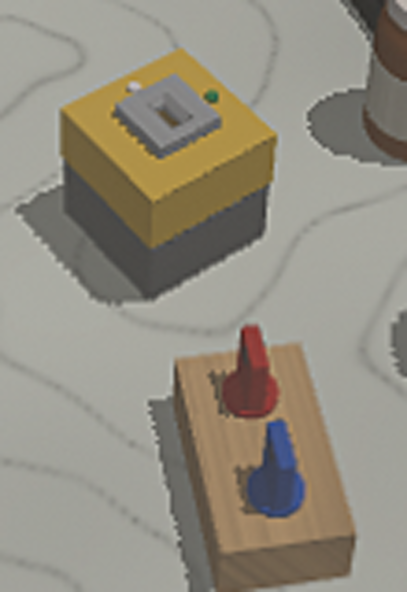

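```bash
python3 - <<'E'
from h import *
S=optics.calibration("scene");D=optics.calibration("side")
s=lambda x,y,f=4.5,o=(280,200):(x/f+o[0],y/f+o[1])
k=lambda x,y:(x/7+140,y/7+180)
d=lambda x,y:(x/5+220,y/5+115)
e=lambda x,y:(x/3.7+250,y/3.7+240)
r=lambda n,v:print(n,np.round(v,4))
r("wheel S",onz(S,s(184,136),.086));r("wheel D",onz(D,d(236,387),.086))
r("crank top S",onz(S,s(249,104),.1405));r("D",onz(D,d(265,236),.1405));r("tri",tri([S,D],[s(249,104),d(265,236)]))
# end stop top edge ends
r("stop near-x end top S",onz(S,s(713,168),.1));r("stop far top S",onz(S,s(672,345),.1))
r("stop D top l",onz(D,d(47,68),.1));r("stop D top r",onz(D,d(292,54),.1))
r("fence S a",onz(S,s(627,142),.109));r("fence S b",onz(S,s(590,300),.109))
r("fence D l",onz(D,d(60,98),.109));r("fence D r",onz(D,d(299,84),.109))
# housing corners
r("house D",[onz(D,d(115,497),.07),onz(D,d(393,475),.07)])
# switch
for n,p in dict(a=(472,115),b=(666,104),c=(675,232),dd=(470,245)).items(): r("sw S "+n,onz(S,k(*p),.09))
for n,p in dict(a=(182,50),b=(276,134),c=(152,202),dd=(61,112)).items(): r("sw D "+n,onz(D,e(*p),.09))
r("face S",[onz(S,k(*p),.099) for p in [(519,126),(613,124),(617,188),(520,190)]])
r("white/green S",[onz(S,k(643,163),.09),onz(S,k(568,215),.09)])
r("white/green D",[onz(D,e(134,88),.09),onz(D,e(211,96),.09)])
r("kw D",onz(D,e(170,110),.099))
# stand
r("stand S",[onz(S,k(*p),.04) for p in [(352,163),(272,243),(56,190)]])
r("stand D",[onz(D,e(*p),.04) for p in [(175,358),(301,345),(354,538),(217,553)]])
r("red shoulder S/D",[onz(S,k(253,190),.0415),onz(D,e(250,397),.0415)])
r("red top S/D",[onz(S,k(245,118),.083),onz(D,e(252,328),.083),tri([S,D],[k(245,118),e(252,328)])])
r("blue top S/D",[onz(S,k(132,88),.083),onz(D,e(276,424),.083)])
E
```

```text
wheel S [0.6044 0.1622 0.086 ]
wheel D [0.5903 0.1453 0.086 ]
crank top S [0.6256 0.2022 0.1405]
D [0.6255 0.2    0.1405]
tri [0.6257 0.2018 0.1399]
stop near-x end top S [0.5834 0.4934 0.1   ]
stop far top S [0.7376 0.4598 0.1   ]
stop D top l [0.5816 0.4951 0.1   ]
stop D top r [0.7355 0.4622 0.1   ]
fence S a [0.5797 0.439  0.109 ]
fence S b [0.7202 0.4126 0.109 ]
fence D l [0.5752 0.4386 0.109 ]
fence D r [0.7204 0.4077 0.109 ]
house D [[0.5083 0.0956 0.07  ]
 [0.6491 0.0663 0.07  ]]
sw S a [ 0.5241 -0.2106  0.09  ]
sw S b [ 0.4993 -0.1266  0.09  ]
sw S c [ 0.5839 -0.0988  0.09  ]
sw S dd [ 0.6093 -0.1833  0.09  ]
sw D a [ 0.5812 -0.1064  0.09  ]
sw D b [ 0.6063 -0.1903  0.09  ]
sw D c [ 0.5199 -0.2156  0.09  ]
sw D dd [ 0.4947 -0.1325  0.09  ]
face S [[ 0.5379 -0.1831  0.099 ]
 [ 0.5283 -0.1423  0.099 ]
 [ 0.5705 -0.1281  0.099 ]
 [ 0.58   -0.1692  0.099 ]]
white/green S [[ 0.5416 -0.1253  0.09  ]
 [ 0.5821 -0.1476  0.09  ]]
white/green D [[ 0.542  -0.1277  0.09  ]
 [ 0.5827 -0.149   0.09  ]]
kw D [ 0.552  -0.1602  0.099 ]
stand S [[ 0.5116 -0.2795  0.04  ]
 [ 0.5727 -0.2956  0.04  ]
 [ 0.5571 -0.4075  0.04  ]]
stand D [[ 0.5087 -0.2836  0.04  ]
 [ 0.577  -0.2986  0.04  ]
 [ 0.5524 -0.4162  0.04  ]
 [ 0.4849 -0.4009  0.04  ]]
red shoulder S/D [[ 0.5408 -0.3169  0.0415]
 [ 0.5365 -0.3217  0.0415]]
red top S/D [[ 0.5384 -0.3149  0.083 ]
 [ 0.5403 -0.3091  0.083 ]
 [ 0.5401 -0.3124  0.0857]]
blue top S/D [[ 0.5278 -0.374   0.083 ]
 [ 0.5279 -0.368   0.083 ]]
```

```bash
cat >> h.py <<'E'
from scipy.spatial.transform import Rotation as Rn
def Rdown(yaw):
    a=np.radians(yaw);z=np.array([np.cos(a),np.sin(a),0]);y=np.array([0,0,-1.]);return np.c_[np.cross(y,z),y,z]
def plan(targets,nd=4,R0=None,p0=None):
    s=monitor.sense();R0=np.array(s["orientation"]);p0=np.array(s["position"])
    rows=[]
    for p,y in targets:
        d=R0.T@(np.array(p)-p0);rv=Rn.from_matrix(R0.T@Rdown(y)).as_rotvec(degrees=True)
        rows.append([np.round(d,nd).tolist(),np.round(rv,1).tolist()])
    print(str(rows).replace(" ",""));return rows
def lin(p1,y1,n,first=None):
    s=monitor.sense();p0=np.array(s["position"]);z=np.array(s["orientation"])[:,2];y0=np.degrees(np.arctan2(z[1],z[0]))
    return [(p0+(np.array(p1)-p0)*i/n,y0+(y1-y0)*i/n) for i in range(1,n+1)]
E
python3 - <<'E'
from h import *
plan(lin([.6255,.201,.225],-12,12)[:5])
E
```

```text
[[[0.0455,0.0005,-0.0216],[0.1,7.2,-0.0]],[[0.091,0.0009,-0.0432],[0.1,14.3,0.0]],[[0.1365,0.0014,-0.0648],[0.1,21.5,0.0]],[[0.182,0.0019,-0.0864],[0.1,28.7,0.0]],[[0.2275,0.0024,-0.108],[0.1,35.8,0.0]]]
```

Call:
send_rows:
  steps:
    - [[0.0455, 0.0005, -0.0216], [0, 7.2, 0]]
    - [[0.091, 0.001, -0.0432], [0, 14.3, 0]]
    - [[0.1365, 0.0015, -0.0648], [0, 21.5, 0]]
    - [[0.182, 0.002, -0.0864], [0, 28.7, 0]]
    - [[0.2275, 0.0025, -0.108], [0, 35.8, 0]]

```text
time: 0.65
position: [0.3603, 0.4337, 0.2277]
orientation: [[0.615, -0.001, 0.789], [-0.789, -0.002, 0.615], [0.001, -1.0, -0.002]]
contact_force: [-0.3, 0.6, 0.0]
grip_width: 0.085
```

```bash
python3 - <<'E'
from h import *
plan(lin([.6255,.201,.225],-12,9)[:5])
E
```

```text
[[[0.0385,0.0003,0.0073],[0.1,5.6,0.0]],[[0.077,0.0006,0.0147],[0.1,11.1,0.1]],[[0.1155,0.0009,0.022],[0.1,16.7,0.1]],[[0.154,0.0013,0.0294],[0.1,22.2,0.1]],[[0.1926,0.0016,0.0367],[0.1,27.8,0.1]]]
```

Call:
send_rows:
  steps:
    - [[0.0385, 0.0005, 0.0073], [0, 5.6, 0]]
    - [[0.077, 0.0005, 0.0147], [0, 11.1, 0]]
    - [[0.1155, 0.001, 0.022], [0, 16.7, 0]]
    - [[0.154, 0.0015, 0.0294], [0, 22.2, 0]]
    - [[0.1926, 0.0015, 0.0367], [0, 27.8, 0]]

```text
time: 1.15
position: [0.5085, 0.3031, 0.2258]
orientation: [[0.172, -0.001, 0.985], [-0.985, -0.002, 0.172], [0.001, -1.0, -0.002]]
contact_force: [0.3, 0.8, -0.3]
grip_width: 0.0852
```

```bash
python3 - <<'E'
from h import *
t=lin([.6255,.201,.225],-12,4);plan(t+[t[-1]])
E
```

```text
[[[0.0302,0.0002,0.0244],[0.1,5.5,0.1]],[[0.0603,0.0004,0.0489],[0.1,11.0,0.1]],[[0.0905,0.0006,0.0733],[0.1,16.4,0.1]],[[0.1207,0.0009,0.0977],[0.1,21.9,0.1]],[[0.1207,0.0009,0.0977],[0.1,21.9,0.1]]]
```

Call:
send_rows:
  steps:
    - [[0.0302, 0, 0.0244], [0, 5.5, 0]]
    - [[0.0603, 0.0005, 0.0489], [0, 11, 0]]
    - [[0.0905, 0.0005, 0.0733], [0, 16.4, 0]]
    - [[0.1207, 0.001, 0.0977], [0, 21.9, 0]]
    - [[0.1207, 0.001, 0.0977], [0, 21.9, 0]]

```text
time: 1.65
position: [0.6279, 0.1975, 0.224]
orientation: [[-0.213, -0.002, 0.977], [-0.977, -0.003, -0.213], [0.003, -1.0, -0.001]]
contact_force: [-0.2, -0.4, 0.7]
grip_width: 0.0854
```

```bash
python3 - <<'E'
from h import *
import pickle
c=optics.calibration("wrist");im=optics.camera("wrist")[:,:,::-1]
pickle.dump(c,open("w1.pkl","wb"));cv2.imwrite("pics/w1.png",im)
print(monitor.sense()["position"],monitor.sense()["orientation"])
E
```

```text
[0.62641038 0.19927721 0.22395702] [[-0.21020701 -0.00269914  0.97765317]
 [-0.97765386 -0.00191116 -0.21021243]
 [ 0.00243584 -0.99999453 -0.00223709]]
```

View pics/w1.png

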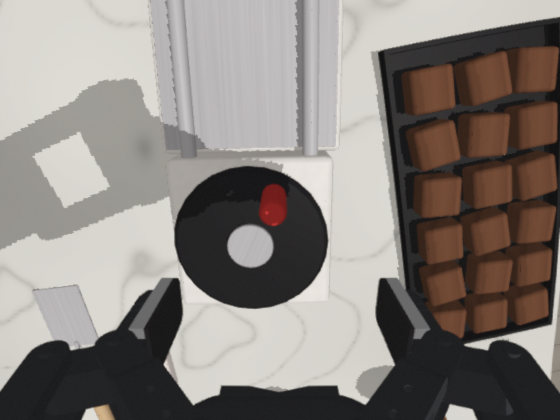

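```bash
python3 - <<'E'
from h import *
import pickle
c=pickle.load(open("w1.pkl","rb"));im=cv2.imread("pics/w1.png")
b,g,r=[im[:,:,i].astype(int) for i in range(3)]
m=((r>90)&(g<60)).astype(np.uint8);m[:,400:]=0
n,l,st,ce=cv2.connectedComponentsWithStats(m)
i=1+st[1:,4].argmax();print(st[i],ce[i])
k=((r<60)&(g<60)).astype(np.uint8);k[:,:172]=0;k[:,335:]=0;k[275:]=0;k[:160]=0
pts=np.argwhere(k)[:,::-1]; print(cv2.boundingRect(pts.reshape(-1,1,2).astype(np.int32)))
gy=((abs(r-g)<12)&(r>100)&(r<190)).astype(np.uint8);gy[:222]=0;gy[272:]=0;gy[:,:222]=0;gy[:,280:]=0
n,l,s2,c2=cv2.connectedComponentsWithStats(gy);j=1+s2[1:,4].argmax();print("hub",s2[j],c2[j])
x=st[i]
print("crank top",onz(c,(272.5,214),.1405),"base",onz(c,(274,190),.0865))
for p in [(175,236.5),(328,236.5),(251.5,166),(251.5,308)]: print(onz(c,p,.086))
print("hub",onz(c,c2[j],.087))
print("house",[onz(c,p,.07) for p in [(330,155),(328,301),(182,302)]])
T=np.array(c["cam_to_world"]);print(proj(c,[.6255,.2,.1405]), T[:3,3])
E
```

```text
[259 185  28  41 913] [272.85213582 205.24205915]
(175, 166, 152, 109)
hub [ 227  225   47   43 1560] [250.         245.74551282]
crank top [0.62493985 0.20415211 0.1405    ] base [0.62582263 0.20672698 0.0865    ]
[0.53061653 0.18371967 0.086     ]
[0.66320633 0.15508137 0.086     ]
[0.61208899 0.23051704 0.086     ]
[0.57947778 0.09737699 0.086     ]
hub [0.5939576  0.16146086 0.087     ]
house [array([0.67868976, 0.22275675, 0.07      ]), array([0.65269138, 0.07864806, 0.07      ]), array([0.50846893, 0.10823655, 0.07      ])]
[274.58033864 219.33598947] [0.64579799 0.27920438 0.36577056]
```

```bash
python3 - <<'E'
from h import *
t=lin([.6255,.2035,.099],-12,4);plan(t+[t[-1]])
E
```

```text
[[[-0.0011,0.0312,-0.0004],[0.1,-0.0,0.1]],[[-0.0021,0.0625,-0.0007],[0.1,-0.1,0.1]],[[-0.0032,0.0937,-0.0011],[0.1,-0.1,0.1]],[[-0.0042,0.125,-0.0015],[0.1,-0.1,0.1]],[[-0.0042,0.125,-0.0015],[0.1,-0.1,0.1]]]
```

Call:
send_rows:
  steps:
    - [[-0.0011, 0.031, 0], [0, 0, 0]]
    - [[-0.0021, 0.0625, -0.0005], [0, 0, 0]]
    - [[-0.0032, 0.0935, -0.001], [0, 0, 0]]
    - [[-0.0042, 0.125, -0.0015], [0, 0, 0]]
    - [[-0.0042, 0.125, -0.0015], [0, 0, 0]]

```text
time: 2.2
position: [0.6204, 0.2038, 0.0928]
orientation: [[-0.208, -0.014, 0.978], [-0.978, -0.004, -0.208], [0.007, -1.0, -0.013]]
contact_force: [0.1, -0.4, -0.2]
grip_width: 0.0853
```

Call:
send_rows:
  steps:
    - [[0, 0, 0], [0, 0, 0]]
    - [[0, 0, 0], [0, 0, 0]]
    - [[0, 0, 0], [0, 0, 0]]
    - [[0, 0, 0], [0, 0, 0]]
    - [[0, 0, 0], [0, 0, 0]]
  hand: 1
  newtons: 40

```text
time: 2.7
position: [0.622, 0.2039, 0.0949]
orientation: [[-0.208, -0.01, 0.978], [-0.978, -0.003, -0.208], [0.005, -1.0, -0.009]]
contact_force: [1.5, 0.2, 2.9]
grip_width: 0.0188
```

```bash
python3 - <<'E'
from h import *
c=optics.calibration("wrist");im=optics.camera("wrist")[:,:,::-1]
cv2.imwrite("pics/w2.png",im)
a=optics.camera("side")[:,:,::-1];cv2.imwrite("pics/s2.png",a)
s=monitor.sense();print(s["time"],s["position"],s["contact_force"],s["wrist_torque"],s["grip_width"])
E
```

```text
2.8 [0.62201214 0.20395214 0.09487911] [1.23093325 0.50283074 5.65127939] [-0.04594321 -0.37442043  0.00179143] 0.018938212064582422
```

View pics/w2.png

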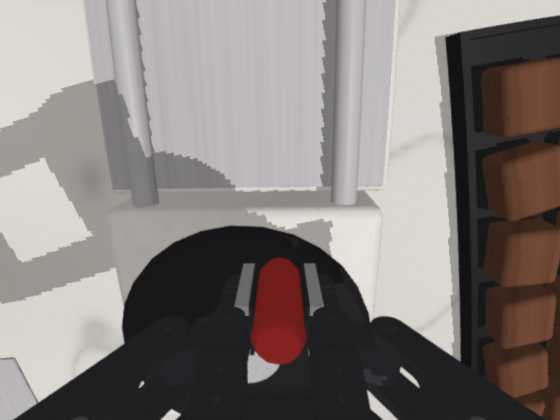

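```bash
cat >> h.py <<'E'
def circ(C,degs,z=.097,r=.052,yaw=-12,a0=None):
    p=np.array(monitor.sense()["position"]);a=np.degrees(np.arctan2(p[1]-C[1],p[0]-C[0])) if a0 is None else a0
    print("angle",round(a,1),"rad",np.hypot(p[1]-C[1],p[0]-C[0]))
    return plan([([C[0]+r*np.cos(np.radians(a-d)),C[1]+r*np.sin(np.radians(a-d)),z],yaw) for d in degs])
E
python3 - <<'E'
from h import *
circ((.595,.162),[8,18,28,38,48])
E
```

```text
angle 57.2 rad 0.049896274447765246
[[[0.0011,-0.0022,0.0073],[0.5,-0.0,0.3]],[[0.0061,-0.0022,0.0149],[0.5,-0.0,0.3]],[[0.0124,-0.0023,0.0214],[0.5,-0.0,0.3]],[[0.0197,-0.0023,0.0268],[0.5,-0.0,0.3]],[[0.0278,-0.0023,0.0308],[0.5,-0.0,0.3]]]
```

Call:
send_rows:
  steps:
    - [[0.0011, -0.002, 0.0073], [0.5, 0, 0.3]]
    - [[0.0061, -0.002, 0.0149], [0.5, 0, 0.3]]
    - [[0.0124, -0.0023, 0.0214], [0.5, 0, 0.3]]
    - [[0.0197, -0.0023, 0.0268], [0.5, 0, 0.3]]
    - [[0.0278, -0.0023, 0.0308], [0.5, 0, 0.3]]

```text
time: 3.3
position: [0.6448, 0.1698, 0.0949]
orientation: [[-0.208, -0.005, 0.978], [-0.978, 0.0, -0.208], [0.001, -1.0, -0.005]]
contact_force: [-5.6, 1.5, -3.1]
grip_width: 0.019
```

```bash
python3 - <<'E'
from h import *
s=monitor.sense();print(s["time"],s["position"],s["contact_force"],s["wrist_torque"],s["grip_width"])
circ((.595,.162),[15,30,45,60,75])
E
```

```text
3.3 [0.64477848 0.16983563 0.09493031] [-5.6477212   1.45763234 -3.05827654] [ 2.82690221e-02  8.96793767e-01 -2.07962650e-04] 0.018962869868635532
angle 8.9 rad 0.05039140609074323
[[[0.0126,-0.0021,0.0047],[0.3,-0.0,0.0]],[[0.0262,-0.0021,0.0043],[0.3,-0.0,0.0]],[[0.0392,-0.002,0.0004],[0.3,-0.0,0.0]],[[0.0508,-0.002,-0.0067],[0.3,-0.0,0.0]],[[0.0601,-0.0019,-0.0165],[0.3,-0.0,0.0]]]
```

Call:
send_rows:
  steps:
    - [[0.0126, -0.002, 0.0037], [0.3, 0, 0]]
    - [[0.0262, -0.002, 0.0035], [0.3, 0, 0]]
    - [[0.0392, -0.002, -0.0006], [0.3, 0, 0]]
    - [[0.0508, -0.002, -0.0077], [0.3, 0, 0]]
    - [[0.0601, -0.002, -0.0175], [0.3, 0, 0]]

```text
time: 3.8
position: [0.6138, 0.1125, 0.0951]
orientation: [[-0.209, -0.002, 0.978], [-0.978, -0.002, -0.209], [0.003, -1.0, -0.001]]
contact_force: [2.4, 0.8, -14.5]
grip_width: 0.0187
```

```bash
python3 - <<'E'
from h import *
s=monitor.sense();print(s["time"],s["position"],s["contact_force"],s["wrist_torque"],s["grip_width"])
circ((.594,.162),[15,33,51,69,87])
E
```

```text
3.8 [0.6137621  0.11252385 0.09510361] [  2.42818791   0.76176285 -14.48999663] [ 0.16422398 -0.38207744  0.01312812] 0.018738109081312983
angle -68.2 rad 0.05327691271763434
[[[0.005,-0.0019,-0.0129],[0.1,-0.1,0.2]],[[0.0078,-0.0018,-0.0289],[0.1,-0.1,0.2]],[[0.0055,-0.0018,-0.045],[0.1,-0.1,0.2]],[[-0.0017,-0.0018,-0.0596],[0.1,-0.1,0.2]],[[-0.013,-0.0018,-0.0713],[0.1,-0.1,0.2]]]
```

```bash
python3 - <<'E'
from h import *
from scipy.optimize import least_squares
P=np.array([(.622,.204),(.6448,.1698),(.6138,.1125)])
f=least_squares(lambda c:np.hypot(*(P-c).T)-.052,[.594,.162]);print(f.x,f.fun)
circ(f.x,[15,33,51,69,87],z=.0945)
E
```

```text
[0.59364269 0.16042545] [-1.07893390e-05  9.15324272e-06 -8.02127175e-06]
angle -67.2 rad 0.051955301101905514
[[[0.0063,0.0006,-0.012],[0.1,-0.1,0.2]],[[0.0093,0.0007,-0.028],[0.1,-0.1,0.2]],[[0.0073,0.0007,-0.0441],[0.1,-0.1,0.2]],[[0.0004,0.0007,-0.0589],[0.1,-0.1,0.2]],[[-0.0107,0.0007,-0.0708],[0.1,-0.1,0.2]]]
```

Centre fits cleanly: (0.5936, 0.1604).

Call:
send_rows:
  steps:
    - [[0.0063, 0.0005, -0.012], [0, 0, 0]]
    - [[0.0093, 0.0005, -0.028], [0, 0, 0]]
    - [[0.0073, 0.0005, -0.044], [0, 0, 0]]
    - [[0.0004, 0.0005, -0.0589], [0, 0, 0]]
    - [[-0.0107, 0.0005, -0.0708], [0, 0, 0]]

```text
time: 4.3
position: [0.5469, 0.1371, 0.0951]
orientation: [[-0.21, 0.002, 0.978], [-0.978, -0.003, -0.21], [0.002, -1.0, 0.003]]
contact_force: [11.2, 3.2, -15.6]
grip_width: 0.019
```

```bash
python3 - <<'E'
from h import *
s=monitor.sense();print(s["time"],s["position"],s["contact_force"],s["wrist_torque"],s["grip_width"])
circ((.5936,.1604),[17,35,53,71,89],z=.0948)
E
```

```text
4.3 [0.54691923 0.13708257 0.09507281] [ 11.1655437    3.1642559  -15.64396995] [ 0.30624903 -1.60322855 -0.03558149] 0.019027594789235467
angle -153.5 rad 0.05218042363441996
[[[-0.0134,0.0002,-0.0076],[-0.2,-0.2,0.1]],[[-0.0293,0.0002,-0.0112],[-0.2,-0.2,0.1]],[[-0.0455,0.0002,-0.0097],[-0.2,-0.2,0.1]],[[-0.0604,0.0001,-0.0032],[-0.2,-0.2,0.1]],[[-0.0726,0.0001,0.0075],[-0.2,-0.2,0.1]]]
```

Call:
send_rows:
  steps:
    - [[-0.0134, 0.0015, -0.0066], [-0.2, 0, 0.1]]
    - [[-0.0293, 0.002, -0.0102], [-0.2, 0, 0.1]]
    - [[-0.0455, 0.002, -0.0087], [-0.2, 0, 0.1]]
    - [[-0.0604, 0.002, -0.0025], [-0.2, 0, 0.1]]
    - [[-0.0726, 0.002, 0.0075], [-0.2, 0, 0.1]]

```text
time: 4.8
position: [0.5697, 0.2068, 0.0949]
orientation: [[-0.21, -0.0, 0.978], [-0.978, -0.001, -0.21], [0.001, -1.0, 0.0]]
contact_force: [-0.5, -6.8, -1.2]
grip_width: 0.0186
```

```bash
python3 - <<'E'
from h import *
s=monitor.sense();print(s["time"],s["position"],s["contact_force"],s["wrist_torque"],s["grip_width"])
circ((.5936,.1604),[17,35,53,71,89],z=.0948)
E
```

```text
4.8 [0.56970568 0.20682131 0.09493318] [-0.51141317 -6.76245025 -1.15669987] [-1.15187227  0.12737954  0.00598133] 0.01864165374668225
angle 117.2 rad 0.0522099243448098
[[[-0.0077,0.0001,0.0133],[-0.0,-0.1,0.1]],[[-0.0115,0.0001,0.0292],[-0.0,-0.1,0.1]],[[-0.0101,0.0001,0.0454],[-0.0,-0.1,0.1]],[[-0.0039,0.0001,0.0604],[-0.0,-0.1,0.1]],[[0.0067,0.0001,0.0727],[-0.0,-0.1,0.1]]]
```

Call:
send_rows:
  steps:
    - [[-0.0077, 0, 0.0133], [0, 0, 0]]
    - [[-0.0115, 0, 0.0292], [0, 0, 0]]
    - [[-0.0101, 0, 0.0454], [0, 0, 0]]
    - [[-0.0039, 0, 0.0604], [0, 0, 0]]
    - [[0.0067, 0, 0.0727], [0, 0, 0]]

```text
time: 5.3
position: [0.6396, 0.1849, 0.095]
orientation: [[-0.209, -0.001, 0.978], [-0.978, -0.0, -0.209], [0.001, -1.0, -0.001]]
contact_force: [-5.4, 0.5, -3.9]
grip_width: 0.0192
```

```bash
python3 - <<'E'
from h import *
s=monitor.sense();print(s["time"],s["position"],s["contact_force"],s["wrist_torque"],s["grip_width"])
circ((.5936,.1604),[5,10,15,20,20],z=.0948)
E
```

```text
5.3 [0.63957229 0.18491271 0.09498262] [-5.35735165  0.49451385 -3.93145855] [0.04001115 1.0190727  0.00143755] 0.019170724116199335
angle 28.1 rad 0.05209917944247166
[[[0.0037,0.0002,0.0027],[0.1,-0.1,0.0]],[[0.0075,0.0002,0.0051],[0.1,-0.1,0.0]],[[0.0115,0.0002,0.0072],[0.1,-0.1,0.0]],[[0.0157,0.0002,0.009],[0.1,-0.1,0.0]],[[0.0157,0.0002,0.009],[0.1,-0.1,0.0]]]
```

Call:
send_rows:
  steps:
    - [[0.0037, 0, 0.0027], [0, 0, 0]]
    - [[0.0075, 0, 0.0051], [0, 0, 0]]
    - [[0.0115, 0, 0.0072], [0, 0, 0]]
    - [[0.0157, 0, 0.009], [0, 0, 0]]
    - [[0.0157, 0, 0.009], [0, 0, 0]]

```text
time: 5.8
position: [0.6442, 0.1721, 0.095]
orientation: [[-0.209, -0.002, 0.978], [-0.978, 0.009, -0.209], [-0.008, -1.0, -0.003]]
contact_force: [-1.8, 14.7, -7.2]
grip_width: 0.0186
```

```bash
python3 - <<'E'
from h import *
s=monitor.sense();print(s["time"],s["position"],s["contact_force"],s["wrist_torque"],s["grip_width"])
circ((.5936,.1604),[3,6,6,6,6],z=.0948)
a=optics.camera("side")[:,:,::-1];crop(a,220,115,90,120,5,"pics/s3.png")
a=optics.camera("scene")[:,:,::-1];crop(a,280,200,170,100,4.5,"pics/s4.png")
E
```

```text
5.8 [0.64423079 0.17207736 0.09503335] [-1.79761062 14.68547501 -7.22262434] [ 2.19523751  0.29278157 -0.01455645] 0.01861179048491065
angle 13.0 rad 0.05195996126337136
[[[0.0025,0.0002,0.0011],[0.2,-0.0,-0.5]],[[0.005,0.0002,0.0021],[0.2,-0.0,-0.5]],[[0.005,0.0002,0.0021],[0.2,-0.0,-0.5]],[[0.005,0.0002,0.0021],[0.2,-0.0,-0.5]],[[0.005,0.0002,0.0021],[0.2,-0.0,-0.5]]]
```

View pics/s3.png

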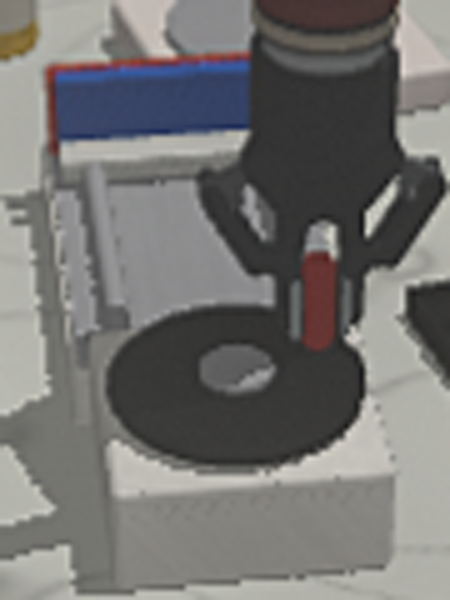

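View pics/s4.png

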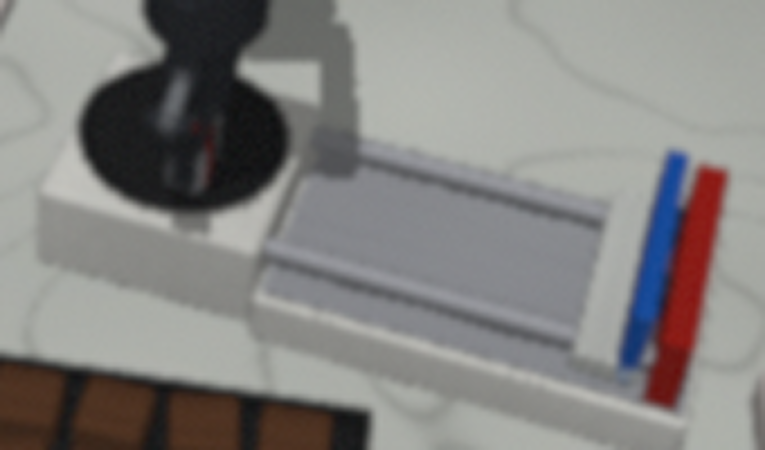

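Call:
send_rows:
  steps:
    - [[0.003, 0, 0.0011], [0, 0, -0.5]]
    - [[0.006, 0, 0.0015], [0, 0, -0.5]]
    - [[0.006, 0, 0.0015], [0, 0, -0.5]]

```text
time: 6.2
position: [0.6442, 0.172, 0.0951]
orientation: [[-0.207, -0.001, 0.978], [-0.978, 0.011, -0.207], [-0.01, -1.0, -0.003]]
contact_force: [1.9, 20.3, -10.3]
grip_width: 0.0189
```

```bash
python3 - <<'E'
from h import *
s=monitor.sense();print(s["time"],s["position"],s["contact_force"])
S=optics.calibration("scene");D=optics.calibration("side")
q=lambda x,y:(x/4.5+280,y/4.5+200)
d=lambda x,y:(x/5+220,y/5+115)
a=onz(S,q(627,142),.109);b=onz(S,q(677,156),.109);print((b-a)[:2]@[.19,.98])
a=onz(D,d(60,98),.109);b=onz(D,d(54,70),.109);print((b-a)[:2]@[.19,.98])
E
```

```text
6.2 [0.64418397 0.17198957 0.09505864] [  1.92630394  20.32610592 -10.29795108]
0.030935391325320024
0.03651767662757283
```

Call:
send_rows:
  steps:
    - [[0, 0, 0], [0, 0, 0]]
    - [[0, 0, 0], [0, 0, 0]]

```text
time: 6.4
position: [0.6442, 0.1724, 0.095]
orientation: [[-0.206, -0.0, 0.979], [-0.979, 0.011, -0.206], [-0.01, -1.0, -0.002]]
contact_force: [0.9, 3.3, -8.4]
grip_width: 0.0187
```

Call:
send_rows:
  steps:
    - [[0, 0, 0], [0, 0, 0]]
    - [[0, 0, 0], [0, 0, 0]]
    - [[0, 0, 0], [0, 0, 0]]
    - [[0, 0, 0], [0, 0, 0]]
  hand: 0

```text
time: 6.8
position: [0.6451, 0.172, 0.0963]
orientation: [[-0.206, 0.002, 0.978], [-0.978, 0.011, -0.206], [-0.011, -1.0, -0.0]]
contact_force: [1.1, 0.1, 0.2]
grip_width: 0.0758
```

```bash
python3 - <<'E'
from h import *
s=monitor.sense();p=np.array(s["position"]);print(s["time"],p,s["contact_force"],s["grip_width"])
plan([(p+[0,0,.03],-12),(p+[0,0,.075],-12),([.635,.12,.20],-12),([.625,.075,.215],-12),([.615,.03,.22],-12)])
E
```

```text
6.8 [0.64508126 0.17202538 0.09634854] [1.1340575  0.13496227 0.18395425] 0.07576958583707213
[[[-0.0003,-0.03,-0.0],[0.0,0.1,-0.6]],[[-0.0008,-0.075,-0.0],[0.0,0.1,-0.6]],[[0.0518,-0.1042,0.0008],[0.0,0.1,-0.6]],[[0.0978,-0.1197,0.0003],[0.0,0.1,-0.6]],[[0.1438,-0.1252,-0.0002],[0.0,0.1,-0.6]]]
```

Call:
send_rows:
  steps:
    - [[0, -0.03, 0], [0, 0, -0.6]]
    - [[-0.0008, -0.075, 0], [0, 0, -0.6]]
    - [[0.05, -0.1042, 0], [0, 0, -0.6]]
    - [[0.0978, -0.12, 0], [0, 0, -0.6]]
    - [[0.1438, -0.1252, 0], [0, 0, -0.6]]

```text
time: 7.3
position: [0.6171, 0.0335, 0.223]
orientation: [[-0.205, 0.005, 0.979], [-0.979, -0.0, -0.205], [-0.001, -1.0, 0.005]]
contact_force: [1.0, -0.3, 0.5]
grip_width: 0.0853
```

```bash
python3 - <<'E'
from h import *
t=lin([.555,-.13,.235],-12,4);plan(t+[t[-1]])
E
```

```text
[[[0.0432,-0.0031,-0.0068],[-0.3,0.0,-0.1]],[[0.0864,-0.0061,-0.0136],[-0.3,0.1,-0.1]],[[0.1295,-0.0092,-0.0204],[-0.3,0.1,-0.1]],[[0.1727,-0.0123,-0.0272],[-0.3,0.2,-0.1]],[[0.1727,-0.0123,-0.0272],[-0.3,0.2,-0.1]]]
```

Call:
send_rows:
  steps:
    - [[0.0432, -0.003, -0.0068], [-0.3, 0, 0]]
    - [[0.0864, -0.006, -0.0136], [-0.3, 0, 0]]
    - [[0.1295, -0.009, -0.0204], [-0.3, 0, 0]]
    - [[0.1727, -0.0123, -0.0272], [-0.3, 0, 0]]
    - [[0.1727, -0.0123, -0.0272], [-0.3, 0, 0]]

```text
time: 7.8
position: [0.5539, -0.1344, 0.2363]
orientation: [[-0.211, 0.002, 0.977], [-0.977, -0.001, -0.211], [0.001, -1.0, 0.002]]
contact_force: [-1.6, 0.4, 0.3]
grip_width: 0.0852
```

```bash
cat > snap.py <<'E'
from h import *
import pickle,sys
n=sys.argv[1]
s=monitor.sense();c=optics.calibration("wrist");im=optics.camera("wrist")[:,:,::-1]
pickle.dump((c,s),open(n+".pkl","wb"));cv2.imwrite(f"pics/{n}.png",im);print(s["time"],s["position"],s["contact_force"],s["joint_velocities"])
E
python3 snap.py w3
```

```text
7.8 [ 0.55391815 -0.1344113   0.23629687] [-1.58650769  0.35719937  0.31943805] [ 4.07108883  1.00118265 -0.41454997  3.13064688 -0.31482935  2.66563386]
```

View pics/w3.png

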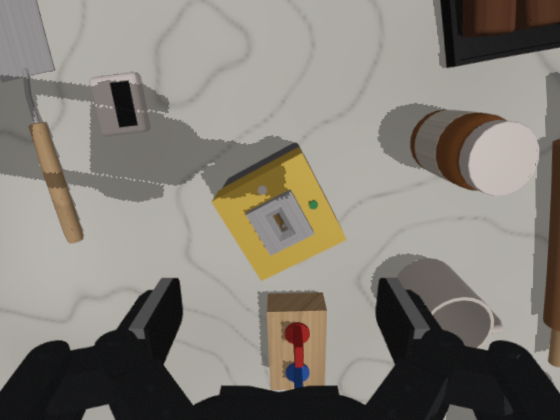

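```bash
python3 - <<'E'
from h import *
im=cv2.imread("pics/w3.png");crop(im,205,135,150,150,5,"pics/c5.png")
E
```

```text
(no output)
```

View pics/c5.png

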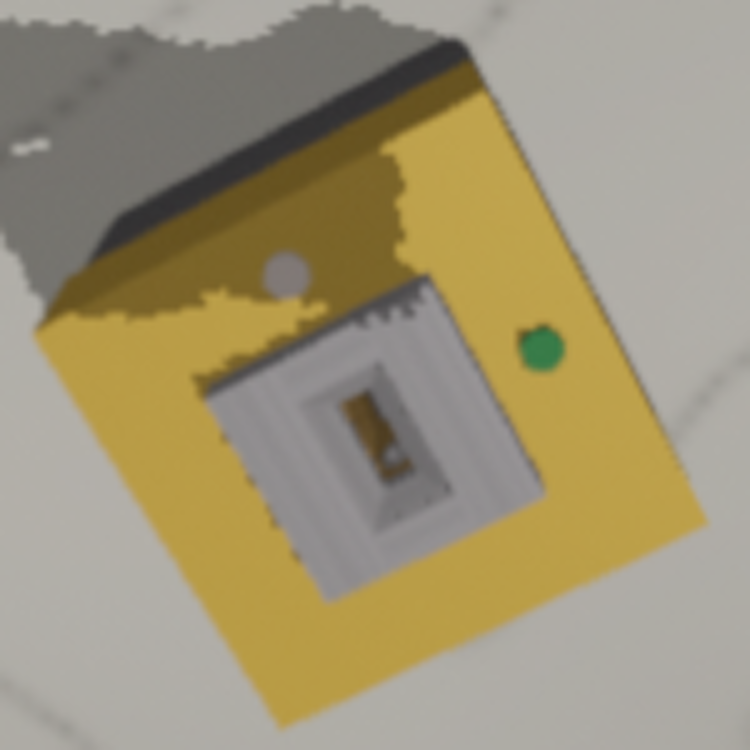

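```bash
python3 - <<'E'
from h import *
import pickle
c,s=pickle.load(open("w3.pkl","rb"))
q=lambda p:(p[0]/5+205,p[1]/5+135)
def rect(P,z,n):
    X=np.array([onz(c,q(p),z)[:2] for p in P]);m=X.mean(0)
    e=[X[1]-X[0],X[2]-X[1],X[3]-X[2],X[0]-X[3]]
    print(n,np.round(m,4),"len",np.round([np.linalg.norm(v)*1e3 for v in e],1),"ang",np.round([np.degrees(np.arctan2(v[1],v[0])) for v in e],1))
rect([(38,332),(482,92),(706,521),(282,728)],.09,"box")
rect([(205,398),(430,290),(545,493),(330,601)],.099,"face")
rect([(300,403),(380,365),(453,493),(373,530)],.099,"mouth")
w=onz(c,q((287,274)),.09);g=onz(c,q((541,348)),.09);print(w,g)
E
```

```text
box [ 0.5512 -0.1563] len [87.9 89.  89.  89.1] ang [  16.5  -73.5 -163.5  105.7]
face [ 0.5511 -0.1565] len [43.  42.3 43.3 44. ] ang [  14.4  -72.9 -163.3  106.7]
mouth [ 0.551  -0.1566] len [15.4 26.9 15.7 26.9] ang [  14.4  -73.6 -165.5  105.8]
[ 0.54185062 -0.12496979  0.09      ] [ 0.58253164 -0.14749244  0.09      ]
```

```bash
python3 - <<'E'
from h import *
t=lin([.539,-.305,.19],-12,4);plan(t+[t[-1]])
E
```

```text
[[[0.043,0.0115,0.0052],[-0.1,-0.0,-0.0]],[[0.0861,0.0229,0.0104],[-0.1,-0.0,-0.0]],[[0.1291,0.0344,0.0157],[-0.1,-0.1,-0.0]],[[0.1722,0.0458,0.0209],[-0.1,-0.1,-0.0]],[[0.1722,0.0458,0.0209],[-0.1,-0.1,-0.0]]]
```

Call:
send_rows:
  steps:
    - [[0.043, 0.0115, 0.005], [0, 0, 0]]
    - [[0.086, 0.023, 0.0105], [0, 0, 0]]
    - [[0.129, 0.0345, 0.0155], [0, 0, 0]]
    - [[0.172, 0.046, 0.021], [0, 0, 0]]
    - [[0.172, 0.046, 0.021], [0, 0, 0]]

```text
time: 8.35
position: [0.5382, -0.3075, 0.1875]
orientation: [[-0.213, -0.001, 0.977], [-0.977, 0.001, -0.213], [-0.001, -1.0, -0.001]]
contact_force: [-0.9, -0.4, -0.5]
grip_width: 0.0853
```

Call:
send_rows:
  steps:
    - [[0, 0, 0], [0, 0, 0]]
    - [[0, 0, 0], [0, 0, 0]]

```text
time: 8.55
position: [0.5387, -0.3063, 0.1874]
orientation: [[-0.212, -0.001, 0.977], [-0.977, 0.002, -0.212], [-0.002, -1.0, -0.001]]
contact_force: [0.9, -0.6, 0.5]
grip_width: 0.0856
```

```bash
python3 snap.py w4; python3 - <<'E'
from h import *
im=cv2.imread("pics/w4.png");crop(im,200,150,160,150,5,"pics/c6.png")
E
```

```text
8.55 [ 0.53872868 -0.30634049  0.18743221] [ 0.87815292 -0.58952907  0.52704439] [ 0.60922836 -0.73613437  0.00159641  0.10038807  0.03576719 -0.10827769]
```

View pics/w4.png

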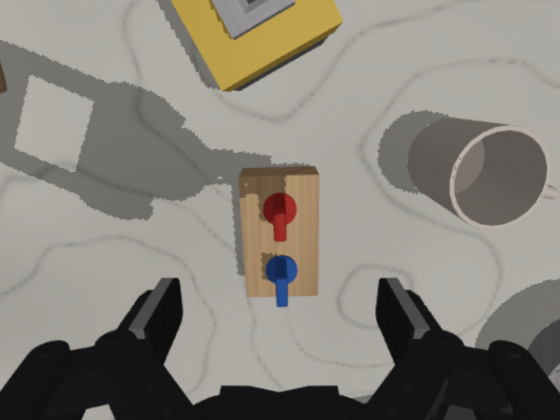

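View pics/c6.png

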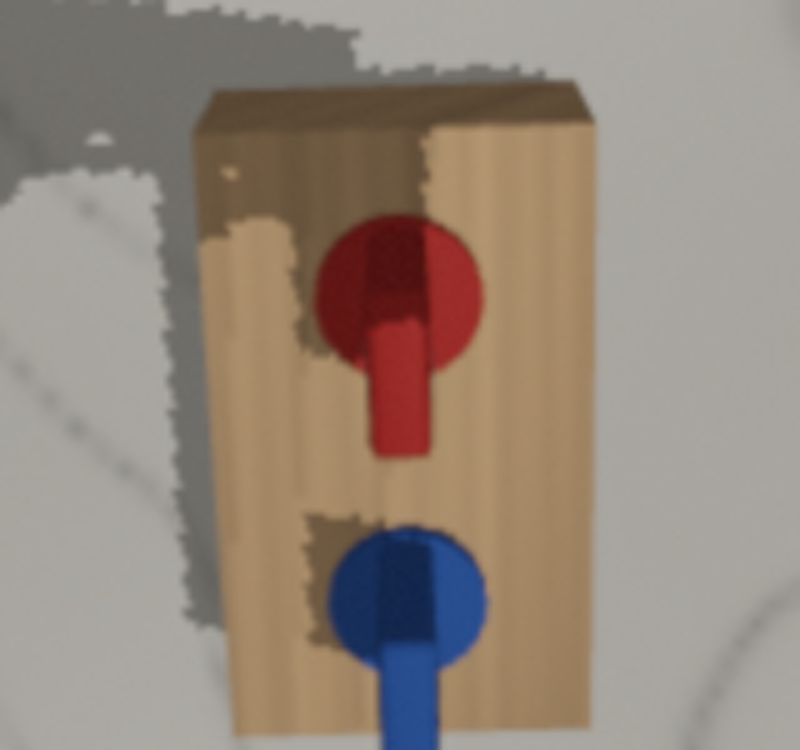

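```bash
python3 - <<'E'
from h import *
import pickle
c,s=pickle.load(open("w4.pkl","rb"))
q=lambda p:(p[0]/5+200,p[1]/5+150)
r=lambda n,v:print(n,np.round(v,4))
r("shoulder",onz(c,q((400,296)),.0425));
a=onz(c,q((399,318)),.083);b=onz(c,q((401.5,456)),.083);r("bow",[a,b,(a+b)/2]);print(np.hypot(*(a-b)[:2]),np.degrees(np.arctan2(*(a-b)[1::-1])))
P=[onz(c,q(p),.04)[:2] for p in [(196,133),(595,122),(590,728),(236,736)]];r("stand",P);r("",np.mean(P,0))
e=P[1]-P[2];print(np.degrees(np.arctan2(e[1],e[0])));e=P[0]-P[3];print(np.degrees(np.arctan2(e[1],e[0])));e=P[1]-P[0];print(np.degrees(np.arctan2(e[1],e[0])))
a=onz(c,q((370,380)),.083);b=onz(c,q((430,380)),.083);print((a+b)/2,np.hypot(*(a-b)[:2]))
E
```

```text
shoulder [ 0.5376 -0.3165  0.0425]
bow [[ 0.5393 -0.3071  0.083 ]
 [ 0.5349 -0.3294  0.083 ]
 [ 0.5371 -0.3182  0.083 ]]
0.02272344246571126 78.86705639936878
stand [[ 0.5092 -0.2811]
 [ 0.5767 -0.2936]
 [ 0.555  -0.4115]
 [ 0.4872 -0.3988]]
 [ 0.5321 -0.3462]
79.55559209748988
79.40565111737303
-10.545544530641152
[ 0.53737616 -0.31691345  0.083     ] 0.009212647734950811
```

```bash
python3 - <<'E'
from h import *
import pickle
c,s=pickle.load(open("w4.pkl","rb"))
print("mug rim",onz(c,(500,176),.09), onz(c,(450,185),.09))
t=lin([.5375,-.317,.053],-10.6,4);plan(t+[([.5375,-.317,.050],-10.6)])
E
```

```text
mug rim [ 0.70388663 -0.3103015   0.09      ] [ 0.66593846 -0.30935701  0.09      ]
[[[0.0028,0.0337,0.0003],[0.1,-0.4,-0.1]],[[0.0055,0.0674,0.0006],[0.1,-0.8,-0.1]],[[0.0083,0.1011,0.0008],[0.1,-1.2,-0.1]],[[0.0111,0.1347,0.0011],[0.1,-1.6,-0.1]],[[0.0111,0.1377,0.0011],[0.1,-1.6,-0.1]]]
```

Call:
send_rows:
  steps:
    - [[0.0028, 0.034, 0], [0, -0.4, 0]]
    - [[0.0055, 0.0675, 0.0005], [0, -0.8, 0]]
    - [[0.0083, 0.1, 0.001], [0, -1.2, 0]]
    - [[0.011, 0.13, 0.001], [0, -1.6, 0]]
    - [[0.011, 0.135, 0.001], [0, -1.6, 0]]

```text
time: 9.1
position: [0.5355, -0.3139, 0.0487]
orientation: [[-0.183, -0.006, 0.983], [-0.983, 0.006, -0.182], [-0.005, -1.0, -0.007]]
contact_force: [-0.4, -0.1, -0.0]
grip_width: 0.0855
```

```bash
python3 snap.py w5; python3 - <<'E'
from h import *
t=[([.5375,-.317,.050],-10.6)];plan(t)
E
```

```text
9.1 [ 0.53545024 -0.31388246  0.04869331] [-0.36122066 -0.10074454 -0.01745187] [ 0.05496608  1.43050267 -1.45620134  0.16877294 -3.20594642  0.29611631]
[[[0.0022,0.0001,0.0017],[0.3,0.1,-0.2]]]
```

View pics/w5.png

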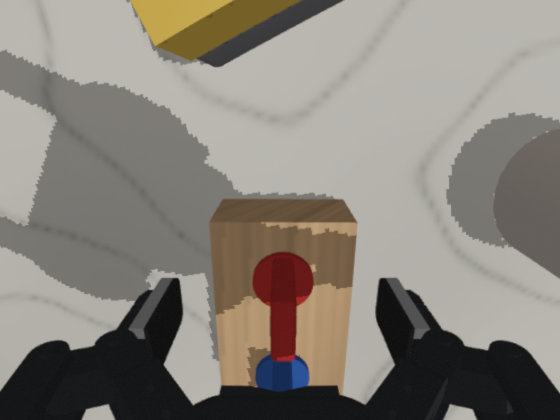

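Call:
send_rows:
  steps:
    - [[0.002, -0.001, 0.0017], [0.3, 0, -0.3]]
    - [[0.002, -0.001, 0.0017], [0.3, 0, -0.3]]
    - [[0.002, -0.001, 0.0017], [0.3, 0, -0.3]]

```text
time: 9.45
position: [0.5389, -0.3174, 0.0534]
orientation: [[-0.182, 0.002, 0.983], [-0.983, -0.004, -0.182], [0.003, -1.0, 0.003]]
contact_force: [-1.1, -0.2, -0.3]
grip_width: 0.0853
```

Call:
send_rows:
  steps:
    - [[0, 0, 0], [0, 0, 0]]
    - [[0, 0, 0], [0, 0, 0]]
    - [[0, 0, 0], [0, 0, 0]]
    - [[0, 0, 0], [0, 0, 0]]
    - [[0, 0, 0], [0, 0, 0]]
  hand: 1
  newtons: 60

```text
time: 9.95
position: [0.5387, -0.3174, 0.0533]
orientation: [[-0.182, 0.002, 0.983], [-0.983, -0.003, -0.182], [0.003, -1.0, 0.003]]
contact_force: [1.9, -0.4, 0.5]
grip_width: 0.0124
```

```bash
python3 snap.py w6; python3 - <<'E'
from h import *
p=np.array(monitor.sense()["position"]);print(monitor.sense()["orientation"],monitor.sense()["grip_width"])
plan([(p+[0,0,z],-10.6) for z in (.012,.03,.06,.09,.11)])
E
```

```text
9.95 [ 0.53873407 -0.31737232  0.05328766] [ 1.93299435 -0.38634688  0.49916726] [ 0.08970032  0.15158654 -0.13379123 -0.6516174   1.05482683  0.09305278]
[[-1.82316897e-01  6.04545977e-04  9.83239637e-01]
 [-9.83235818e-01 -2.96629547e-03 -1.82314365e-01]
 [ 2.80636186e-03 -9.99995418e-01  1.13521704e-03]] 0.009091434127447845
[[[0.0,-0.012,0.0],[-0.1,0.1,0.2]],[[0.0001,-0.03,0.0],[-0.1,0.1,0.2]],[[0.0002,-0.06,0.0001],[-0.1,0.1,0.2]],[[0.0003,-0.09,0.0001],[-0.1,0.1,0.2]],[[0.0003,-0.11,0.0001],[-0.1,0.1,0.2]]]
```

View pics/w6.png

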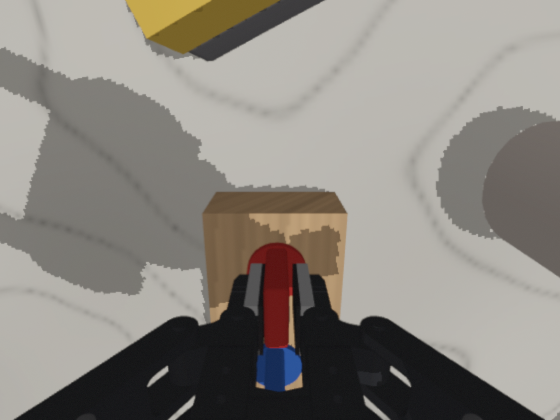

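Call:
send_rows:
  steps:
    - [[0, -0.012, 0], [0, 0, 0]]
    - [[0, -0.03, 0], [0, 0, 0]]
    - [[0, -0.06, 0], [0, 0, 0]]
    - [[0, -0.09, 0], [0, 0, 0]]
    - [[0, -0.12, 0], [0, 0, 0]]
  newtons: 100

```text
time: 10.5
position: [0.5382, -0.3169, 0.1751]
orientation: [[-0.182, 0.001, 0.983], [-0.983, -0.003, -0.182], [0.003, -1.0, 0.002]]
contact_force: [0.2, -0.7, -0.2]
grip_width: 0.0088
```

```bash
python3 - <<'E'
from h import *
s=monitor.sense();print(s["position"],s["contact_force"],s["grip_width"])
t=lin([.551,-.156,.172],16.3,5);plan(t)
E
```

```text
[ 0.53817076 -0.31685301  0.17512593] [ 0.23806789 -0.71827298 -0.18848306] 0.008834453305105376
[[[-0.0321,0.0005,-0.0033],[-0.1,-5.4,0.2]],[[-0.0642,0.0011,-0.0067],[-0.1,-10.7,0.2]],[[-0.0963,0.0016,-0.01],[-0.1,-16.1,0.2]],[[-0.1284,0.0021,-0.0134],[-0.1,-21.4,0.2]],[[-0.1605,0.0026,-0.0167],[-0.1,-26.8,0.2]]]
```

Call:
send_rows:
  steps:
    - [[-0.032, 0.0005, -0.0033], [0, -5.4, 0.2]]
    - [[-0.064, 0.001, -0.0067], [0, -10.7, 0.2]]
    - [[-0.096, 0.0015, -0.01], [0, -16.1, 0.2]]
    - [[-0.1285, 0.002, -0.0134], [0, -21.4, 0.2]]
    - [[-0.1605, 0.0025, -0.0167], [0, -26.8, 0.2]]

```text
time: 11.0
position: [0.5511, -0.1547, 0.1729]
orientation: [[0.284, 0.002, 0.959], [-0.959, 0.0, 0.284], [0.001, -1.0, 0.002]]
contact_force: [0.6, -0.2, 0.3]
grip_width: 0.0084
```

Call:
send_rows:
  steps:
    - [[0, 0, 0], [0, 0, 0]]

```text
time: 11.1
position: [0.5512, -0.1516, 0.1734]
orientation: [[0.289, 0.003, 0.957], [-0.957, 0.001, 0.289], [-0.0, -1.0, 0.003]]
contact_force: [-0.4, -0.6, -0.7]
grip_width: 0.0082
```

```bash
python3 - <<'E'
from h import *
t=[([.551,-.1565,.170],16.3)];plan(t)
E
```

```text
[[[0.0046,0.0034,-0.0017],[-0.2,0.5,-0.0]]]
```

Call:
send_rows:
  steps:
    - [[0.0046, 0.0034, -0.0017], [-0.2, 0.5, 0]]
    - [[0.0046, 0.0034, -0.0017], [-0.2, 0.5, 0]]
    - [[0.0046, 0.0034, -0.0017], [-0.2, 0.5, 0]]

```text
time: 11.4
position: [0.5508, -0.1575, 0.1699]
orientation: [[0.279, -0.001, 0.96], [-0.96, 0.0, 0.279], [-0.0, -1.0, -0.001]]
contact_force: [0.2, -0.6, 0.4]
grip_width: 0.0083
```

```bash
python3 snap.py w7; python3 - <<'E'
from h import *
im=cv2.imread("pics/w7.png");crop(im,200,200,160,120,5,"pics/c7.png")
print(monitor.sense()["orientation"],monitor.sense()["grip_width"])
a=optics.camera("side")[:,:,::-1];crop(a,230,180,130,140,4,"pics/s7.png")
a=optics.camera("scene")[:,:,::-1];crop(a,170,130,110,110,5,"pics/s8.png")
E
```

```text
11.4 [ 0.5508203  -0.15754391  0.1698706 ] [ 0.21997746 -0.59453323  0.42658089] [-0.07805585  0.04094045  0.055958    0.19162346  0.01742682 -0.02948153]
[[ 2.78614447e-01 -9.25440604e-04  9.60402589e-01]
 [-9.60402979e-01  7.44926976e-05  2.78614632e-01]
 [-3.29384273e-04 -9.99999569e-01 -8.68041171e-04]] 0.008557449465692132
```

View pics/c7.png

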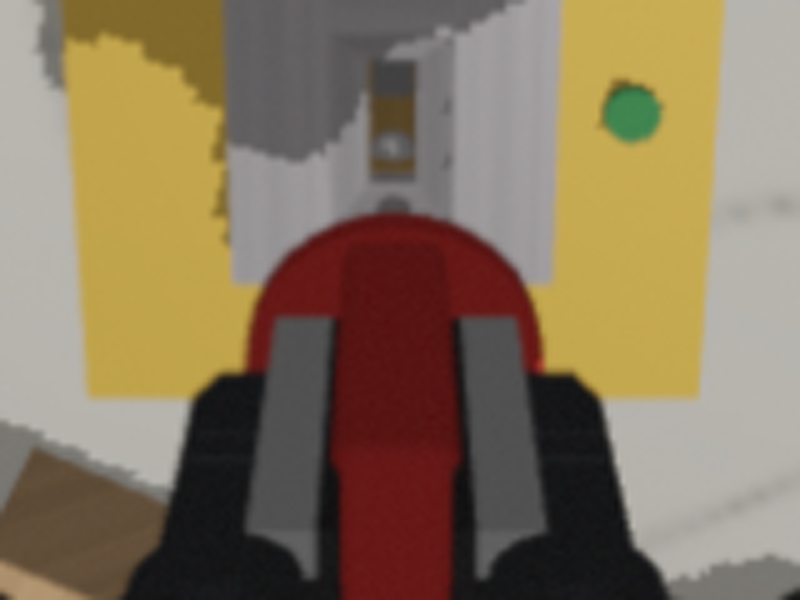

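View pics/s7.png

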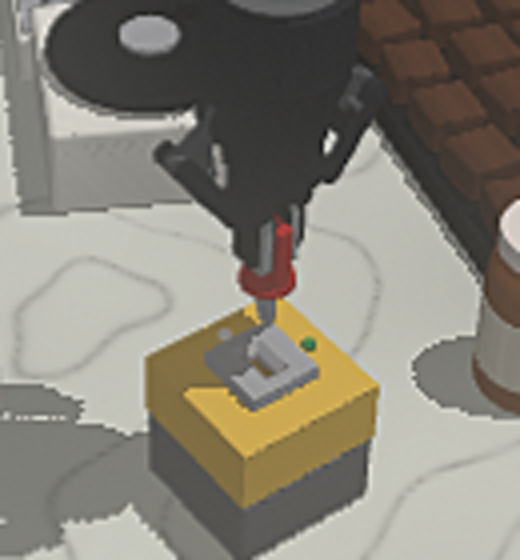

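View pics/s8.png

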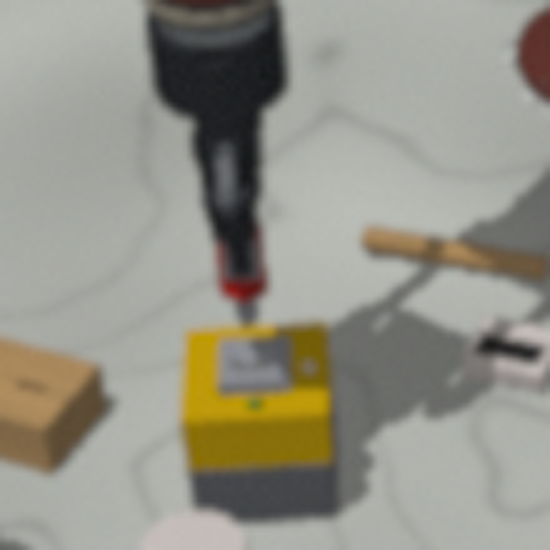

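```bash
python3 - <<'E'
from h import *
import pickle
c,s=pickle.load(open("w7.pkl","rb"))
q=lambda p:(p[0]/5+200,p[1]/5+200)
print(onz(c,q((391.5,60)),.094),onz(c,q((391.5,178)),.094), (np.array(onz(c,q((391.5,60)),.094))+onz(c,q((391.5,178)),.094))/2)
L=np.array([.551,-.1565])
for z in(.094,.099,.127):
    p=proj(c,[*s["position"][:2],z]);print(z,(p-200)*5)
print((proj(c,[*L,.094])-200)*5)
# shoulder top centre
for dx in (0,): print((proj(c,[*s["position"][:2],.1597])-200)*5, "front edge",(proj(c,np.array([*s["position"][:2],.1597])+.015*np.array([-.28,.96,0]))-200)*5)
D=optics.calibration("side")
for z in(.1267,.1567): print("side",z,(proj(D,[*s["position"][:2],z])-[230,180])*4)
print((proj(D,[*L,.099])-[230,180])*4)
S=optics.calibration("scene")
for z in(.1267,.1567): print("scene",z,(proj(S,[*s["position"][:2],z])-[170,130])*5)
print((proj(S,[*L,.099])-[170,130])*5)
E
```

```text
[ 0.54838984 -0.14789324  0.094     ] [ 0.55315428 -0.16427885  0.094     ] [ 0.55077206 -0.15608605  0.094     ]
0.094 [388.84315788 129.45472466]
0.099 [388.71521807 142.827194  ]
0.127 [387.88925487 229.25629871]
[392.26156572 122.88986349]
[386.60676055 363.7980873 ] front edge [386.32699762 226.03399302]
side 0.1267 [261.61134345 318.6582014 ]
side 0.1567 [263.44601996 276.62146334]
[259.57712076 354.7261979 ]
scene 0.1267 [249.84292611 323.28196686]
scene 0.1567 [245.31805063 284.47522225]
[255.43666836 358.49729014]
```

Call:
send_rows:
  steps:
    - [[0, 0.008, -0.0004], [0, 0, 0]]
    - [[0, 0.016, -0.0004], [0, 0, 0]]
    - [[0, 0.024, -0.0004], [0, 0, 0]]
    - [[0, 0.03, -0.0004], [0, 0, 0]]
    - [[0, 0.034, -0.0004], [0, 0, 0]]

```text
time: 12.05
position: [0.55, -0.1571, 0.1346]
orientation: [[0.279, -0.002, 0.96], [-0.96, 0.001, 0.279], [-0.001, -1.0, -0.002]]
contact_force: [0.2, -0.0, -0.5]
grip_width: 0.0084
```

```bash
python3 snap.py w8; python3 - <<'E'
from h import *
im=cv2.imread("pics/w8.png");crop(im,200,200,160,120,5,"pics/c8.png")
s=monitor.sense();print(s["wrist_torque"],s["orientation"],s["grip_width"])
E
```

```text
12.05 [ 0.54997022 -0.1571488   0.13464329] [ 0.23962591 -0.03956504 -0.49580061] [-0.02908731  1.99533966  1.13088166  0.07471472 -3.85426879  0.08447558]
[-0.06102872 -0.00420893 -0.00490974] [[ 0.27905189 -0.00297017  0.96027143]
 [-0.96027416  0.00110612  0.2790561 ]
 [-0.00189102 -0.99999498 -0.00254351]] 0.008561614231988788
```

View pics/c8.png

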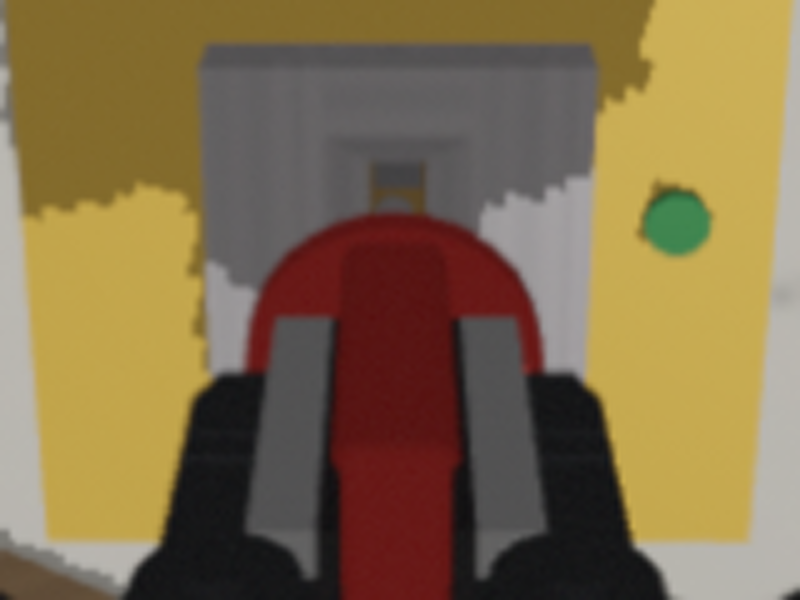

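Call:
send_rows:
  steps:
    - [[0, 0.002, 0.0004], [0, 0, 0]]
    - [[0, 0.004, 0.0004], [0, 0, 0]]
    - [[0, 0.006, 0.0004], [0, 0, 0]]
    - [[0, 0.008, 0.0004], [0, 0, 0]]
    - [[0, 0.01, 0.0004], [0, 0, 0]]

```text
time: 12.6
position: [0.5502, -0.157, 0.1243]
orientation: [[0.279, -0.003, 0.96], [-0.96, 0.001, 0.279], [-0.002, -1.0, -0.002]]
contact_force: [0.8, 0.2, 0.2]
grip_width: 0.0083
```

Call:
send_rows:
  steps:
    - [[0, 0.003, 0], [0, 0, 0]]
    - [[0, 0.006, 0], [0, 0, 0]]
    - [[0, 0.008, 0], [0, 0, 0]]

```text
time: 12.9
position: [0.5506, -0.1571, 0.1166]
orientation: [[0.279, -0.002, 0.96], [-0.96, 0.001, 0.279], [-0.001, -1.0, -0.002]]
contact_force: [0.2, 0.0, 1.4]
grip_width: 0.0084
```

Call:
send_rows:
  steps:
    - [[0, 0.002, 0], [0, 0, 0]]
    - [[0, 0.004, 0], [0, 0, 0]]
    - [[0, 0.005, 0], [0, 0, 0]]
    - [[0, 0.006, 0], [0, 0, 0]]

```text
time: 13.3
position: [0.5508, -0.1573, 0.1124]
orientation: [[0.279, -0.002, 0.96], [-0.96, 0.0, 0.279], [-0.001, -1.0, -0.002]]
contact_force: [-4.9, 1.7, 13.5]
grip_width: 0.0085
```

```bash
python3 snap.py w9; python3 - <<'E'
from h import *
im=cv2.imread("pics/w9.png");crop(im,200,200,160,120,5,"pics/c9.png")
s=monitor.sense();print(s["wrist_torque"],s["orientation"],s["grip_width"])
a=optics.camera("side")[:,:,::-1];crop(a,240,200,100,110,5,"pics/s9.png")
E
```

```text
13.3 [ 0.55080154 -0.15725031  0.11237688] [-4.86654193  1.66553273 13.48521003] [ 0.14878915  0.10768286 -0.08532711  0.1507966   0.07480738 -0.04753719]
[0.29103595 0.6018734  0.05634913] [[ 2.79252120e-01 -1.90120946e-03  9.60215933e-01]
 [-9.60217335e-01  4.47325541e-04  2.79253414e-01]
 [-9.60448344e-04 -9.99998093e-01 -1.70065768e-03]] 0.008565371256931239
```

View pics/c9.png

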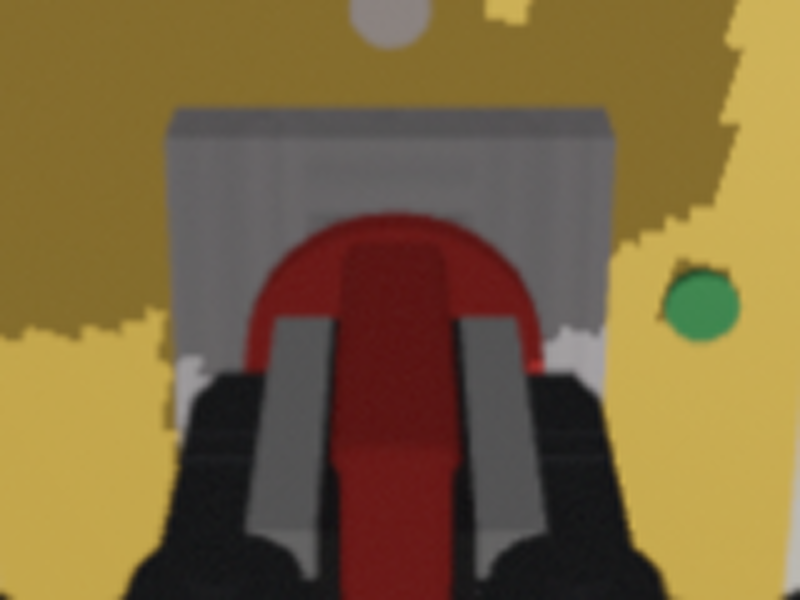

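View pics/s9.png

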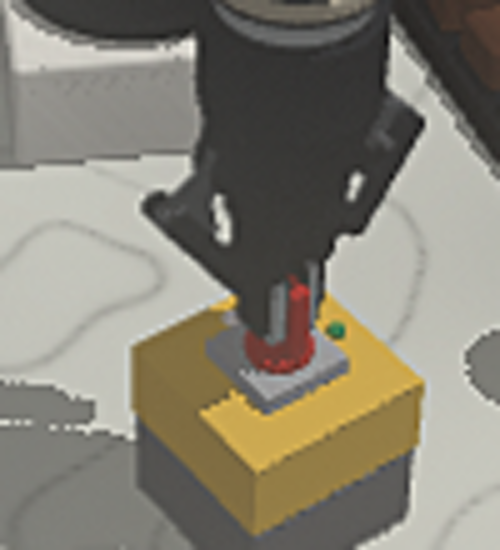

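Call:
send_rows:
  steps:
    - [[0, 0.001, 0], [0, 3, 0]]
    - [[0, 0.0015, 0], [0, -3, 0]]
    - [[0, 0.0015, 0], [0, 3, 0]]
    - [[0, 0.0015, 0], [0, -3, 0]]
    - [[0, 0.0015, 0], [0, 0, 0]]

```text
time: 13.9
position: [0.5512, -0.1575, 0.1124]
orientation: [[0.28, -0.001, 0.96], [-0.96, -0.0, 0.28], [-0.0, -1.0, -0.001]]
contact_force: [-3.5, 0.6, 7.2]
grip_width: 0.0085
```

```bash
python3 - <<'E'
from h import *
s=monitor.sense();print(s["position"],s["contact_force"],s["wrist_torque"],s["grip_width"])
E
```

```text
[ 0.55118986 -0.15748056  0.11239228] [-3.48809325  0.64919847  7.2104032 ] [0.13556522 0.43788131 0.04473197] 0.008549648369270706
```

Call:
send_rows:
  steps:
    - [[0, 0.001, 0], [0, 7, 0]]
    - [[0, 0.001, 0], [0, 14, 0]]
    - [[0, 0.001, 0], [0, 21, 0]]
    - [[0, 0.001, 0], [0, 28, 0]]
    - [[0, 0.001, 0], [0, 35, 0]]

```text
time: 14.4
position: [0.551, -0.1573, 0.1124]
orientation: [[-0.326, -0.002, 0.945], [-0.945, 0.0, -0.326], [0.001, -1.0, -0.002]]
contact_force: [-3.7, 1.5, 7.6]
grip_width: 0.0086
```

```bash
python3 - <<'E'
from h import *
s=monitor.sense();print(s["position"],s["contact_force"],s["wrist_torque"],s["grip_width"])
E
```

```text
[ 0.55096065 -0.15734051  0.11239395] [-3.73497202  1.47123299  7.63202689] [0.28495418 0.6439776  0.14410075] 0.008555024231582843
```

Call:
send_rows:
  steps:
    - [[0, 0.001, 0], [0, 7, 0]]
    - [[0, 0.001, 0], [0, 14, 0]]
    - [[0, 0.001, 0], [0, 21, 0]]
    - [[0, 0.001, 0], [0, 28, 0]]
    - [[0, 0.001, 0], [0, 35, 0]]

```text
time: 14.9
position: [0.551, -0.1576, 0.1124]
orientation: [[-0.812, -0.002, 0.584], [-0.584, -0.001, -0.812], [0.002, -1.0, -0.001]]
contact_force: [-1.1, 0.3, 3.9]
grip_width: 0.0085
```

```bash
python3 - <<'E'
from h import *
s=monitor.sense();print(s["position"],s["contact_force"],s["wrist_torque"],s["grip_width"])
plan([([.551,-.1575,.1115],-89)])
E
```

```text
[ 0.55104031 -0.15757497  0.11237167] [-1.14328463  0.25056734  3.92799303] [0.00937033 0.41535953 0.1115824 ] 0.00848354046193486
[[[-0.0,0.0009,-0.0001],[0.0,34.7,0.1]]]
```

Call:
send_rows:
  steps:
    - [[0, 0.0015, 0], [0, 7, 0]]
    - [[0, 0.0015, 0], [0, 14, 0]]
    - [[0, 0.0015, 0], [0, 21, 0]]
    - [[0, 0.0015, 0], [0, 28, 0]]
    - [[0, 0.0015, 0], [0, 35, 0]]

```text
time: 15.4
position: [0.551, -0.158, 0.1124]
orientation: [[-1.0, -0.003, 0.008], [-0.008, -0.002, -1.0], [0.003, -1.0, 0.002]]
contact_force: [-3.6, 0.1, 8.7]
grip_width: 0.0083
```

Call:
send_rows:
  steps:
    - [[0, 0.001, 0], [0, 0, 0]]
    - [[0, 0.001, 0], [0, 0, 0]]
    - [[0, 0.001, 0], [0, 0, 0]]

```text
time: 15.7
position: [0.551, -0.158, 0.1124]
orientation: [[-1.0, -0.003, 0.009], [-0.009, -0.002, -1.0], [0.003, -1.0, 0.002]]
contact_force: [-3.9, 0.7, 7.1]
grip_width: 0.0086
```

```bash
python3 snap.py w10; python3 - <<'E'
from h import *
s=monitor.sense();z=np.array(s["orientation"])[:,2];print(np.degrees(np.arctan2(z[1],z[0])),s["wrist_torque"],s["grip_width"])
im=cv2.imread("pics/w10.png");crop(im,200,200,160,120,5,"pics/c10.png")
a=optics.camera("side")[:,:,::-1];cv2.imwrite("pics/s10.png",a);crop(a,240,200,100,110,5,"pics/s11.png");crop(a,220,115,90,120,5,"pics/s13.png")
a=optics.camera("scene")[:,:,::-1];crop(a,140,150,300,170,2.6,"pics/s12.png");crop(a,280,200,170,100,4.5,"pics/s14.png")
E
```

```text
15.7 [ 0.55097425 -0.15796378  0.11235198] [-3.92437374  0.70265223  7.14492239] [-0.01570761 -0.0911402   0.0426443   0.07988585 -0.02350297 -0.0558754 ]
-89.50848007946043 [0.23528258 0.48693255 0.06646106] 0.008452139631154954
```

View pics/c10.png

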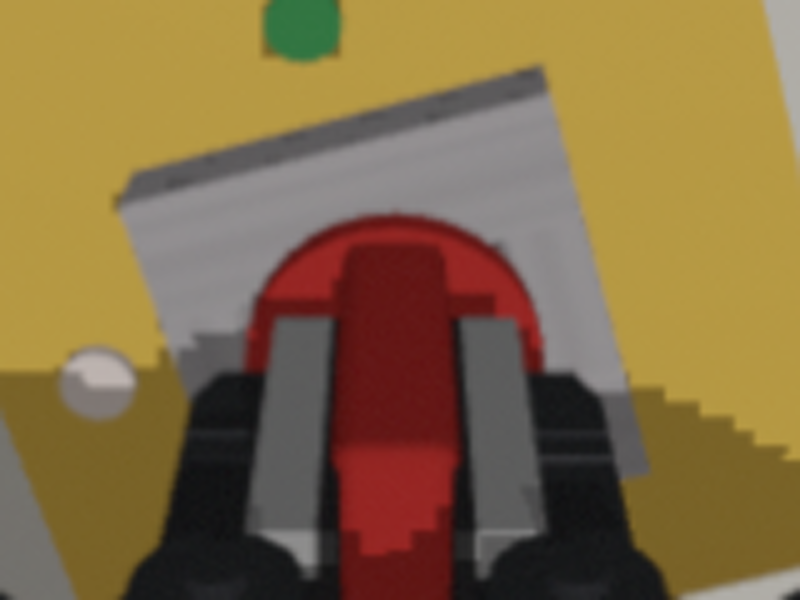

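View pics/s11.png

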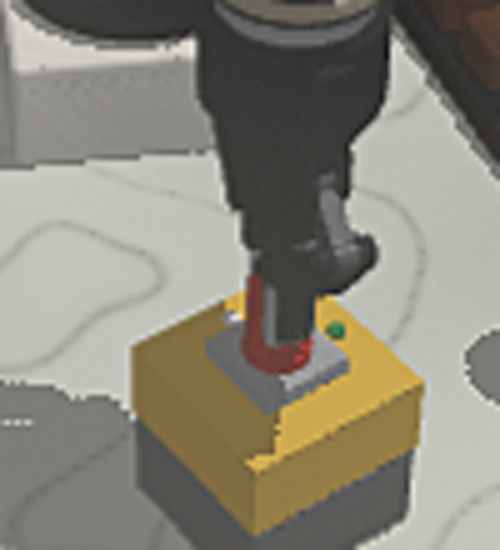

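View pics/s14.png

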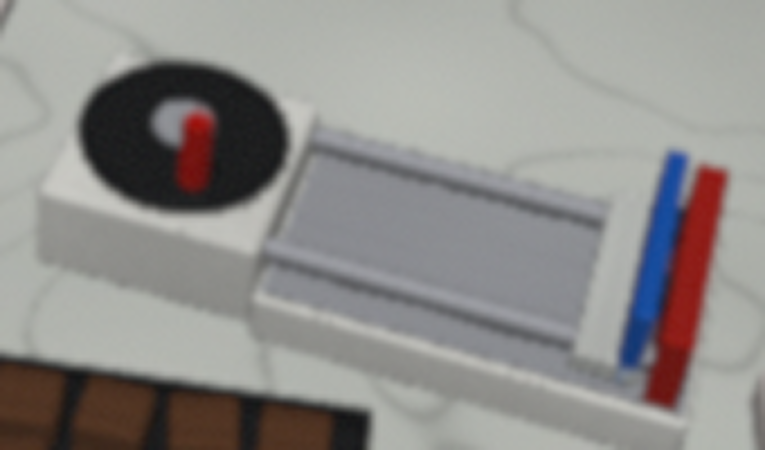

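View pics/s10.png

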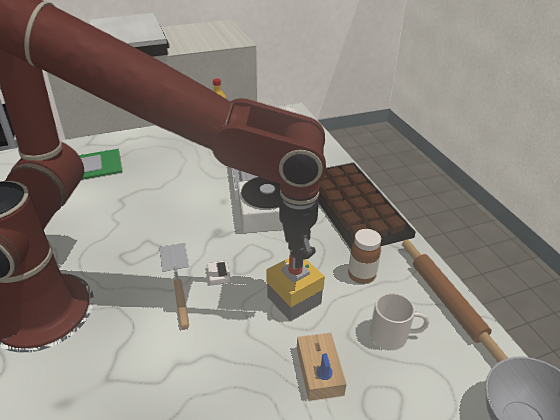

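Call:
send_rows:
  steps:
    - [[0, 0.001, 0], [0, 0.5, 0]]
    - [[0, 0.001, 0], [0, 1, 0]]
    - [[0, 0.001, 0], [0, 1, 0]]
    - [[0, 0.001, 0], [0, 1, 0]]
    - [[0, 0.001, 0], [0, 1, 0]]

```text
time: 16.35
position: [0.551, -0.158, 0.1124]
orientation: [[-1.0, -0.004, -0.008], [0.008, -0.002, -1.0], [0.004, -1.0, 0.002]]
contact_force: [-2.3, 0.5, 6.7]
grip_width: 0.0081
```

```bash
python3 - <<'E'
from h import *
s=monitor.sense();z=np.array(s["orientation"])[:,2];print(s["time"],s["position"],np.degrees(np.arctan2(z[1],z[0])),s["contact_force"],s["wrist_torque"],s["grip_width"])
S=optics.calibration("scene");q=lambda x,y:(x/4.5+280,y/4.5+200)
C=np.array([.5936,.1604]);u=np.array([.19,.982])
for n,p,zz in [("fence right top",(687,156),.109),("fence left top",(668,153),.109),("stop left top",(699,170),.1),("stop right top",(727,172),.1)]: print(n,(onz(S,q(*p),zz)[:2]-C)@u)
for n,p in [("pred now",[.6442,.172,.1405]),]: print(n,(proj(S,p)-[280,200])*4.5)
E
```

```text
16.35 [ 0.55099532 -0.15797739  0.11238984] -90.482762836569 [-2.3195001   0.54751691  6.74705843] [0.19400983 0.5326322  0.07686832] 0.008139513440306051
fence right top 0.30773948372761645
fence left top 0.2963314495884659
stop left top 0.31709443140465937
stop right top 0.3336022962448807
pred now [197.04418353 117.573361  ]
```

View pics/s13.png

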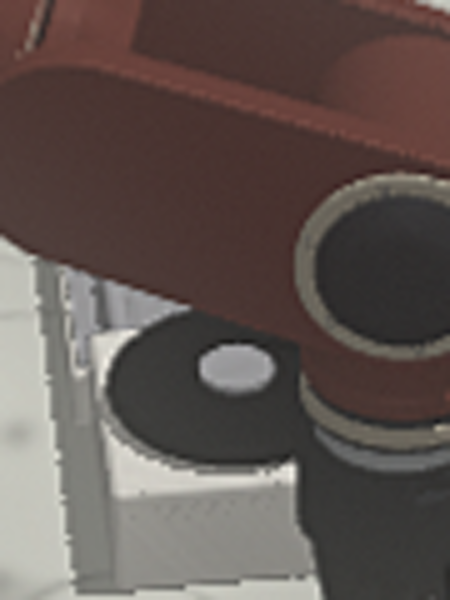

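```bash
python3 - <<'E'
from rig import finish_job
print(finish_job())
E
```

```text
the job is handed in; nothing more can be done
None
```

The portioner is zeroed and the red key is in the switch, held turned clockwise. I handed the job in at 16.4 s with the arm still gripping the key.

- **Portioner:** I wound the crank about 404° clockwise to the hard stop. It held without moving under about 20 N, at 13°, the angle predicted for 9.0 rad. A later picture shows the crank where I left it.
- **Fence contact:** In the scene picture the fence plate still measures about 9 mm from the stop plate. I take this to be the dark bumpers on the stop, visible in the first picture. I did not see the contact directly.
- **Key insertion:** The key went in with little resistance, and a push with a small wiggle moved it no deeper. The tool stopped at 112.4 mm, and a key resting on its shoulder should give 112.3 mm.
- **Key turn:** The gripper turned about 107° clockwise. Allowing for the 12° of play, the plug should be at about 95°. The picture shows the key straight in the pads.
- **Check that disagreed:** The measured return moment was about 0.07–0.08 N m, below the nominal 0.10. I put this down to friction, and did not check the plug angle directly.
- **Other items:** I touched none of the blue key, mug, jar or timer. The final side picture showed them in place.

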